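# Reset the clamp screw on a lens board and lock it with its jam nut

### The job

The jam nut of the C-clamp was locked far too hard with its screw still clear of the lens board. Slacken the nut by its lever, turn the screw clockwise by its tommy bar until the foot bears lightly on the board (about a millimetre into the sprung platen after you feel it touch), then tighten the nut again, snug but not as hard as it was. Do not turn the screw while the nut is tight, do not crush the board, leave everything else on the counter where it is, and let go at the end.

Things in the scene. Friction and masses are not known exactly. Their poses are not given: they have to be found in the camera images.
- guide: Wooden film-cutting guide, 150 x 230 x 26 mm on feet, top 36 mm above the counter, fixed, with a cast aluminium C-clamp on its +y end. Origin: on the counter, straight below the vertical screw axis; z up, guide from y -170 to +60 mm.
- clamp_arm (a point): Point on the screw axis at the top face of the clamp's arm, 91 mm above the counter. The arm is 32 mm wide in the guide's x and runs from y -26 to +86 mm; its spine stands at y +66 to +86 mm, no higher than the arm. On the arm a round collar, 30 mm in diameter and 16 mm tall, carries washer, nut and screw head.
- nut: Dark steel hexagonal jam nut around the screw, 40 mm across flats, 18 mm tall, with one lever along its x axis. Origin on the screw axis at its underside, 110 mm above the counter, z up. Clockwise from above tightens; it sinks 3.2 mm per radian. It starts overtight (75 to 105 N on the washer), lever about along the guide's +y; 0.85 rad anticlockwise frees it fully, a stop comes at about 1.8 rad.
- lever_end (a point): Centre of the 18 mm ball at the end of the nut's lever, 87 mm from the axis, 119 mm above the counter. The lever is 12 mm wide and 12 mm tall, free on both sides and below. Pushed square at 70 mm from the axis: slack it takes about 3 N; once the nut meets the washer the push grows steadily, to 8 or 9 N when snug (40 N on the washer after 0.4 rad; 20 to 65 N is right, 130 N is far too much).
- washer: Keyed steel washer, 33 mm diameter and 3 mm thick, under the nut; it cannot turn. The nut presses it on the screw's hidden flange and so locks the screw. Origin at its underside on the axis.
- screw: Adjuster screw: a 20 mm round steel head standing out of the nut, to 164 mm above the counter, with a tommy bar through it along its x axis. Origin on the axis 132 mm above the counter, z up. The head only turns; its foot, a 24 mm steel disc under the clamp's arm, sinks 4 mm per radian clockwise from above. The bar starts within 0.8 rad of the guide's y direction. It stays where it is left.
- bar_mid (a point): Middle of the tommy bar, on the axis, 150 mm above the counter. The bar is 10 mm thick with 14 mm balls centred 46 mm either side. Pushed square at 40 mm from the axis with the nut slack it takes about 3 N. The foot starts 1.2 to 3 mm above the board (0.3 to 0.75 rad; feel for it); on the board the push grows steadily, to 7 or 8 N after 0.4 rad (15 N on the board; 5 to 25 N is right).
- board: Black square lens board, 110 x 110 x 5 mm, with a dark steel flange in its middle, seated between wooden lips on the guide's sprung platen, which yields straight down, 1 mm per 15 N. Origin at the centre of its underside, 46 mm above the counter, 34 mm from the screw axis towards the guide's -y; the foot comes down beside the flange.
- clip_a: Steel film clip, 62 x 16 x 11 mm, lying on the guide; leave it alone.
- clip_b: Steel film clip, 62 x 16 x 11 mm, lying on the counter; leave it alone.
- spool: Blue plastic film spool, 29 mm diameter, 62 mm tall, upright; leave it alone. Origin at its underside.
- hood: Smoked glass viewfinder hood, an open box 62 x 62 x 55 mm; leave it alone. Origin at its underside.
- loupe: Black loupe, 48 mm diameter, 45 mm tall; leave it alone. Origin at its underside.
- cassette: Grey film cassette, 27 mm diameter, 50 mm tall, upright; leave it alone. Origin at its underside.

How it is judged:
By the outcome, as a careful person would: the job done as asked, in the order asked, and still so for the second after the job is handed in, with the robot touching nothing.
It also fails if it takes over 48 s, if anything falls off the work surface, if the arm or the gripper's body presses on something with over 40 N, if the wrist force passes 120 N, or if a joint passes its speed limit or range.

### The arm

A 6-joint arm with a two-finger parallel gripper is mounted at the origin on the work surface. World frame = base frame: x ahead of the robot, y to its left, z up, the work surface at z = 0. Lengths are in m, angles in rad, forces in N, time in s.
With the tool pointing down it reaches from about 0.225 to 0.725 m from the base axis. Payload 3.1 kg.
Tool frame: the origin (TCP) lies on the centre line of the jaws, within the pads' length; the fingertips stand 22 mm ahead of it and the grasp point (between the pads) lies 3 mm ahead of it (bot.nose_length is the distance from the TCP to the fingertips, in m); z points along the fingers, x is the direction in which the jaws open and shut, and the axes are right-handed (so a half turn about z gives the same grasp; the last joint's range is limited). The gripper opens to 85 mm and grips with 20 to 120 N. Pads are 22 mm wide; open, the fingers measure 114 mm over their backs; the gripper's body (76 mm by 85 mm) begins 54 mm behind the grasp point. The pads swing forward as they close: fully open they stand 13 mm farther back than shut.
Start: joints at [-1.271, 0.048, 0.099, 1.622, 0, 1.443], TCP at [0.218, -0.478, 0.215] pointing down, gripper open.
Joint ranges: [-2.91, 2.91], [-0.99, 1.94], [-1.21, 1.42], [-2.12, 2.29], [-1.49, 1.47], [-3.14, 3.14]. Speed limits (rad/s): [2.79, 2.79, 3.14, 3.14, 3.14, 3.14].

### API

Orientations are given as a 3x3 rotation matrix whose columns are the frame's x, y, z axes.
In Python, from plant import bot gives the robot as it stands.
- The arm moves only by the tool step_arm, never from a script. Its argument "series" is a list of rows, each a list of 7 numbers: the shift along the tool's x, y, z in m, then the turn, a rotation vector about the tool's x, y, z in rad, then the opening, from 0 (shut) to 1 (fully open). A call has 1 to 12 rows; each row shifts and turns the commanded pose from where the row before left it, along the tool's axes as they then stand; what a row does not reach is not made up. A row lasts 1/8 s, in which the tool goes at most 62.5 mm and 10.7 degrees, less where a joint would pass 70% of its speed; a pose out of reach is approached as far as the arm can. A call with a gripper value outside its range is refused whole. The fingers move at their own pace and stop on an object; "force" is the grip in N (left out, the last holds). Time passes only in rows, so rows that do not move let the fingers close. It gives the time, the measured TCP pose, the force and the opening at its end, in the units of the state.
- bot.observe(): the state, without advancing time (a new reading comes with each control period).
- bot.camera(name): name is "side" or "top"; returns (picture, depth): 420x560x3 uint8, red, green, blue; 420x560 float32, m along the optical axis (not along the pixel's ray), 0 where there is no reading.
- bot.camera_model(name): a dict with "K" (3x3 intrinsics, pixels), "world_from_camera" (4x4, takes a point from camera to world coordinates). Camera axes: x right, y down, z forward; pixel columns grow to the right and rows downward; lengths in m; the calibration is good to about 2 mm. A picture is of the moment at which its call begins. camera_model takes no time and is no camera call.
- bot.sign_off(): hands the job in, once; it reports no verdict.
The state is a dict: "clock": time; "joints": joint angles; "qvel": joint speeds; "joint_efforts": joint torques, N m; "tool_pos": TCP position; "ee_rot": TCP orientation; "wrist_force": force on the tool from outside, world axes, zero at the start; "moment": the same for the moment, N m; "grip_width": finger opening in m.
Only numpy, scipy, OpenCV 4.12 (cv2) and the standard library are available. Lean on these libraries where they do the work, as an engineer would, in place of code of your own. Each camera call takes 0.05 s, during which the arm holds its last target.

## Working session

There is one attempt and no reset: what is moved stays moved. The work goes in short steps, Python scripts to look and compute and a tool call to move; the robot and the scene stay as the last step left them, time stands still between calls to the robot, and variables do not carry over. Pictures are saved under pics/ and viewed, and the job is handed in when it is done.

Besides the shell and the picture viewer there is one more tool, called after "Emit:" as a command line: name --pt "numbers of a row" for each row, then --argument value for the rest. step_arm: Moves the arm, as the interface text tells. Its arguments: {"type":"object","properties":{"series":{"type":"array"},"force":{"type":"number"}},"required":["series"]}

```bash
ls; mkdir -p pics
python3 - <<'E'
from plant import bot
import cv2,numpy as np
s=bot.observe();print(s)
for n in("side","top"):
    p,d=bot.camera(n);cv2.imwrite(f"pics/{n}0.png",p[:,:,::-1]);np.save(f"{n}0.npy",d)
    m=bot.camera_model(n);print(n,m)
E
```

```text
pics
{'clock': 0.0, 'joints': array([-1.27079024e+00,  4.87327036e-02,  9.75670285e-02,  1.62198990e+00,
        8.13904526e-07,  1.44299966e+00]), 'qvel': array([3.41790742e-04, 2.47967783e-05, 8.73952041e-04, 3.74017217e-04,
       1.11707074e-03, 1.44467130e-03]), 'joint_efforts': array([-1.84042190e-03, -3.38775015e+01,  3.20018971e+01,  2.03466928e-02,
       -2.83045966e-05,  1.47560065e-06]), 'tool_pos': array([ 0.21760319, -0.47705987,  0.21371114]), 'ee_rot': array([[ 4.14871764e-01, -9.09879626e-01, -6.96441914e-04],
       [-9.09876884e-01, -4.14872239e-01,  2.25411293e-03],
       [-2.33990584e-03, -3.01491408e-04, -9.99997217e-01]]), 'wrist_force': array([-1.28884992,  0.401299  , -1.24475233]), 'moment': array([-0.01528634,  0.00638522, -0.00484751]), 'grip_width': 0.08509327269448723}
side {'K': array([[410.17815253,   0.        , 277.95793473],
       [  0.        , 410.17815253, 212.12551034],
       [  0.        ,   0.        ,   1.        ]]), 'world_from_camera': array([[ 0.96368043, -0.19065485,  0.1870047 ,  0.45492965],
       [-0.26687607, -0.66166032,  0.70070164, -0.50736867],
       [-0.00985857, -0.72515953, -0.68851032,  0.62043176],
       [ 0.        ,  0.        ,  0.        ,  1.        ]])}
top {'K': array([[467.63850832,   0.        , 274.83624057],
       [  0.        , 467.63850832, 208.44764403],
       [  0.        ,   0.        ,   1.        ]]), 'world_from_camera': array([[ 1.86287447e-02, -9.78846776e-01,  2.03744836e-01,
         3.83433026e-01],
       [-9.99818673e-01, -1.90424905e-02, -7.02528719e-05,
         2.64242818e-02],
       [ 3.94857591e-03, -2.03706583e-01, -9.79024023e-01,
         1.10406937e+00],
       [ 0.00000000e+00,  0.00000000e+00,  0.00000000e+00,
         1.00000000e+00]])}
```

View pics/side0.png

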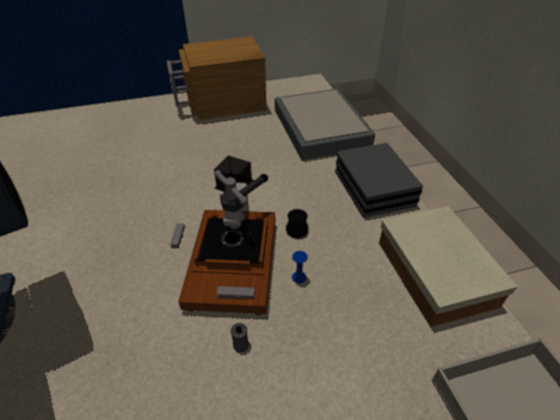

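View pics/top0.png

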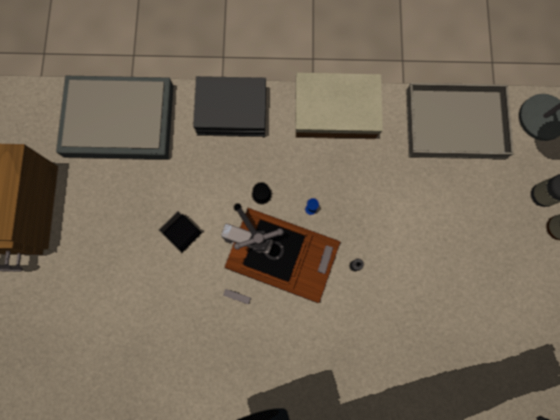

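```bash
cat > h.py <<'E'
import cv2,numpy as np
from plant import bot
def proj(n,P):
    m=bot.camera_model(n);T=np.linalg.inv(m["world_from_camera"]);P=np.atleast_2d(P)
    c=P@T[:3,:3].T+T[:3,3];q=c@m["K"].T;return q[:,:2]/q[:,2:]
def back(n,u,v,z=None,d=None):
    m=bot.camera_model(n);T=m["world_from_camera"];r=np.linalg.solve(m["K"],[u,v,1])
    w=T[:3,:3]@r;o=T[:3,3]
    t=d if d is not None else (z-o[2])/w[2]
    return o+t*w
def crop(src,u0,v0,u1,v1,k,out):
    p=cv2.imread(src)[v0:v1,u0:u1];p=cv2.resize(p,None,fx=k,fy=k,interpolation=cv2.INTER_CUBIC)
    p=np.clip(p.astype(float)*1.6,0,255).astype(np.uint8);cv2.imwrite(out,p)
E
python3 - <<'E'
from h import *
crop("pics/top0.png",210,180,350,310,5.5,"pics/t1.png")
crop("pics/side0.png",170,145,320,315,3.5,"pics/s1.png")
E
```

```text
(no output)
```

View pics/t1.png

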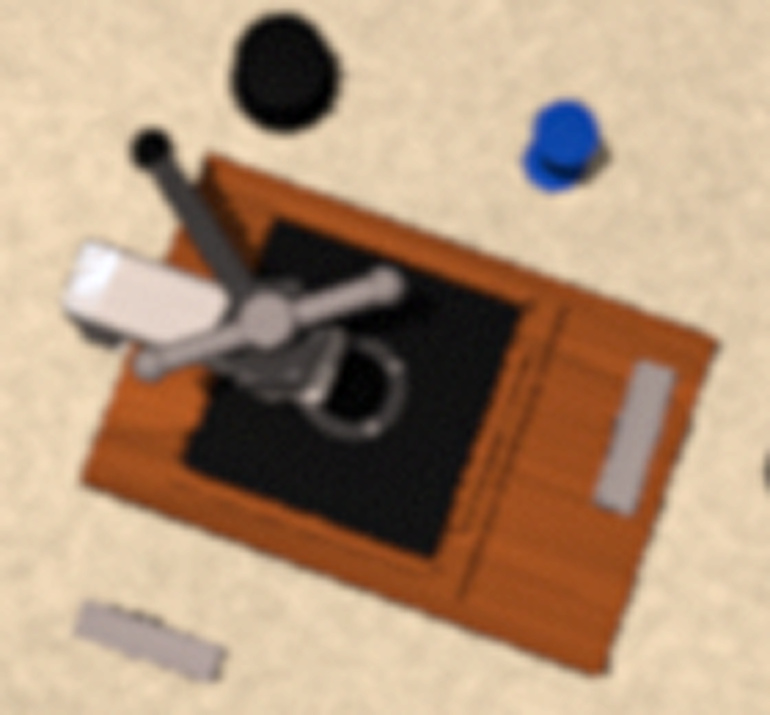

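View pics/s1.png

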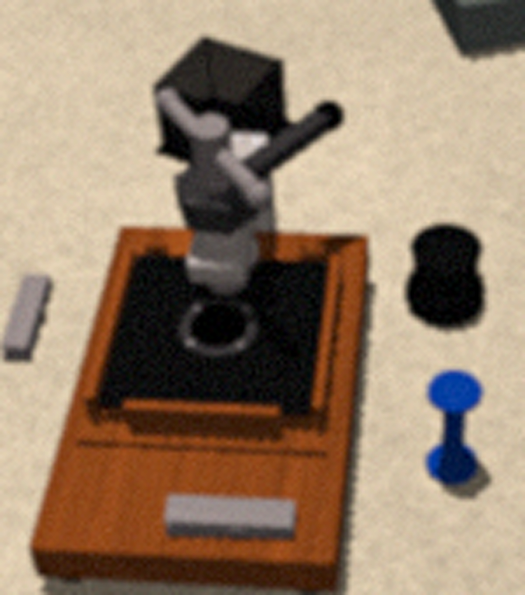

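The top crop shows the head at about (258.7,238.2) px, the lever ball at (237.6,206.9), the bar balls at (280,231.8) and (236.9,246), and the clamp spine to the left, towards world +y. The side crop agrees, with the head at (230.6,181.3).

Run:
```python
from h import *
np.set_printoptions(precision=4,suppress=True)
f=lambda u,v:(210+u/5.5,180+v/5.5)
g=lambda u,v:(170+u/3.5,145+v/3.5)
h=back("top",*f(268,320),z=.164);print("head",h)
print("head side",back("side",*g(212,127),z=.164))
b1=back("top",*f(385,285),z=.150);b2=back("top",*f(148,363),z=.150);print("bar",b1,b2,(b1+b2)/2,np.linalg.norm(b1-b2),np.arctan2(*(b1-b2)[[1,0]]))
s1=back("side",*g(174,100),z=.150);s2=back("side",*g(256,188),z=.150);print("barside",s1,s2,(s1+s2)/2,np.arctan2(*(s2-s1)[[1,0]]))
l=back("top",*f(152,148),z=.119);print("lever",l,np.linalg.norm((l-h)[:2]))
l2=back("side",*g(331,115),z=.119);print("lever side",l2)
C=[back("top",*f(*c),z=.036) for c in((209,152),(720,343),(600,675),(85,483))]
print(np.array(C)); 
for i in range(4): e=C[(i+1)%4]-C[i];print(np.linalg.norm(e),np.arctan2(e[1],e[0]))
y=((C[0]+C[3])-(C[1]+C[2]))/2;y/=np.linalg.norm(y);print("guide y",y,"origin",(C[0]+C[3])/2-y*.06, (C[1]+C[2])/2+y*.17)
for nm,c in dict(loupe=(285,70),spool=(568,130)).items(): print(nm,back("top",*f(*c),z=.05))
print("hood",back("top",181,231,z=.055))
```

```text
head [0.5169 0.0578 0.164 ]
head side [0.5198 0.0561 0.164 ]
bar [0.533  0.0148 0.15  ] [0.5019 0.1026 0.15  ] [0.5174 0.0587 0.15  ] 0.09313560070511426 -1.2306664413638395
barside [0.5067 0.1013 0.15  ] [0.5339 0.0205 0.15  ] [0.5203 0.0609 0.15  ] -1.245953960674514
lever [0.5903 0.1065 0.119 ] 0.08800586294143253
lever side [0.5919 0.1036 0.119 ]
[[ 0.6064  0.089   0.036 ]
 [ 0.529  -0.127   0.036 ]
 [ 0.392  -0.0768  0.036 ]
 [ 0.4658  0.136   0.036 ]]
0.22947980129765455 -1.9148579148541995
0.14596275881921902 2.789990306326251
0.22516119399038015 1.2368945253815375
0.1482813334132752 -0.3222798597217147
guide y [0.3326 0.9431 0.    ] origin [0.5161 0.0559 0.036 ] [0.517  0.0584 0.036 ]
loupe [0.6394 0.0572 0.05  ]
spool [ 0.6159 -0.0621  0.05  ]
hood [0.5454 0.238  0.055 ]
```

```bash
cat >> h.py <<'E'
from scipy.spatial.transform import Rotation as Ro
def down(yaw):
    c,s=np.cos(yaw),np.sin(yaw);return np.array([[c,s,0],[s,-c,0],[0,0,-1.]])
def plan(tgt,yaw,n,p0=None,R0=None):
    s=bot.observe();p=s["tool_pos"] if p0 is None else p0;R=s["ee_rot"] if R0 is None else R0
    rv=Ro.from_matrix(R.T@down(yaw)).as_rotvec()
    st=Ro.from_rotvec(rv/n)
    rows=[];Rc=Ro.from_matrix(R);d=(np.array(tgt)-p)/n
    for i in range(n):
        rows.append(np.r_[Rc.inv().apply(d),rv/n]);Rc=Rc*st
    for r in rows: print([round(float(v),4) for v in r])
def st():
    np.set_printoptions(precision=4,suppress=True)
    s=bot.observe();R=s["ee_rot"];print("t",s["clock"],"p",s["tool_pos"],"yaw",round(float(np.arctan2(R[1,0],R[0,0])),3),"zax",R[:,2],"F",s["wrist_force"],"Ftool",R.T@s["wrist_force"],"M",s["moment"],"w",s["grip_width"],"j",s["joints"])
E
python3 - <<'E'
from h import *
plan([.591,.105,.205],-1.0,12)
E
```

```text
[-0.0312, -0.0484, 0.0008, -0.0, 0.0002, -0.0119]
[-0.0306, -0.0488, 0.0008, -0.0, 0.0002, -0.0119]
[-0.0301, -0.0492, 0.0008, -0.0, 0.0002, -0.0119]
[-0.0295, -0.0495, 0.0008, -0.0, 0.0002, -0.0119]
[-0.0289, -0.0499, 0.0008, -0.0, 0.0002, -0.0119]
[-0.0283, -0.0502, 0.0008, -0.0, 0.0002, -0.0119]
[-0.0277, -0.0505, 0.0008, -0.0, 0.0002, -0.0119]
[-0.0271, -0.0509, 0.0008, -0.0, 0.0002, -0.0119]
[-0.0265, -0.0512, 0.0008, -0.0, 0.0002, -0.0119]
[-0.0259, -0.0515, 0.0008, -0.0, 0.0002, -0.0119]
[-0.0253, -0.0518, 0.0007, -0.0, 0.0002, -0.0119]
[-0.0246, -0.0521, 0.0007, -0.0, 0.0002, -0.0119]
```

Emit:
step_arm --pt "-0.031 -0.0485 0 0 0 -0.012 0.35" --pt "-0.0305 -0.049 0 0 0 -0.012 0.35" --pt "-0.03 -0.049 0 0 0 -0.012 0.35" --pt "-0.0295 -0.0495 0 0 0 -0.012 0.35" --pt "-0.029 -0.05 0 0 0 -0.012 0.35" --pt "-0.0285 -0.05 0 0 0 -0.012 0.35" --pt "-0.0275 -0.0505 0 0 0 -0.012 0.35" --pt "-0.027 -0.051 0 0 0 -0.012 0.35" --pt "-0.0265 -0.051 0 0 0 -0.012 0.35" --pt "-0.026 -0.0515 0 0 0 -0.012 0.35" --pt "-0.025 -0.052 0 0 0 -0.012 0.35" --pt "-0.0245 -0.052 0 0 0 -0.012 0.35" --force 40

```text
clock: 1.6
tool_pos: [0.5917, 0.1058, 0.2142]
ee_rot: [[0.542, -0.841, -0.001], [-0.841, -0.542, -0.0], [-0.0, 0.001, -1.0]]
wrist_force: [0.7, -0.5, 0.2]
grip_width: 0.0298
```

Emit:
step_arm --pt "0 0 0 0 0 0 0.35"

```text
clock: 1.72
tool_pos: [0.5916, 0.1075, 0.2119]
ee_rot: [[0.545, -0.838, -0.004], [-0.838, -0.545, 0.001], [-0.003, 0.003, -1.0]]
wrist_force: [-0.7, -1.1, 1.3]
grip_width: 0.03
```

Run:
```python
from h import *
st();plan([.591,.105,.123],-1.0,4)
p,d=bot.camera("side");cv2.imwrite("pics/side2.png",p[:,:,::-1])
crop("pics/side2.png",170,80,320,230,4,"pics/s2.png")
```

```text
t 1.725 p [0.5916 0.1075 0.2119] yaw -0.994 zax [-0.0039  0.0006 -1.    ] F [-0.7318 -1.0847  1.2615] Ftool [ 0.5067  1.2087 -1.2592] M [-0.0185 -0.0304  0.033 ] w 0.029971781971485627 j [0.0677 0.2555 0.325  1.6441 0.0009 2.6324]
[0.0005, 0.0004, 0.0222, 0.0007, 0.0007, 0.0015]
[0.0005, 0.0004, 0.0222, 0.0007, 0.0007, 0.0015]
[0.0005, 0.0004, 0.0222, 0.0007, 0.0007, 0.0015]
[0.0005, 0.0005, 0.0222, 0.0007, 0.0007, 0.0015]
```

View pics/s2.png

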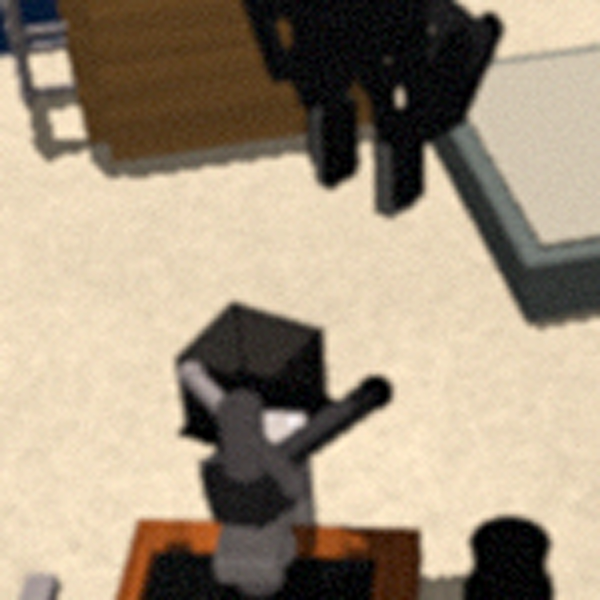

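The fingers hang above the lever ball, jaws straddling it in the picture: tips around (335,180) and (390,205) in the crop, ball at (375,392). Next I descend around the ball.

Emit:
step_arm --pt "0.0005 0.0005 0.022 0 0 0 0.35" --pt "0.0005 0.0005 0.022 0 0 0 0.35" --pt "0.0005 0.0005 0.022 0 0 0 0.35" --pt "0.0005 0.0005 0.022 0 0 0 0.35" --pt "0 0 0 0 0 0 0.3" --pt "0 0 0 0 0 0 0.27"

```text
clock: 2.52
tool_pos: [0.5907, 0.1005, 0.1281]
ee_rot: [[0.54, -0.842, 0.001], [-0.842, -0.54, -0.0], [0.001, -0.001, -1.0]]
wrist_force: [-0.1, -0.6, -1.1]
grip_width: 0.0228
```

Run:
```python
from h import *
st()
p,d=bot.camera("side");cv2.imwrite("pics/side3.png",p[:,:,::-1])
crop("pics/side3.png",190,120,320,230,5,"pics/s3.png")
p,d=bot.camera("top");cv2.imwrite("pics/top3.png",p[:,:,::-1])
crop("pics/top3.png",210,180,310,280,5,"pics/t3.png")
```

```text
t 2.525 p [0.5907 0.1005 0.1281] yaw -1.0 zax [ 0.0012 -0.0001 -1.    ] F [-0.0609 -0.5733 -1.1029] Ftool [0.4488 0.3619 1.1028] M [-0.0244 -0.0546 -0.0214] w 0.02284748159657629 j [ 0.0567  0.2373  0.1368  1.4692 -0.0002  2.6277]
```

View pics/s3.png

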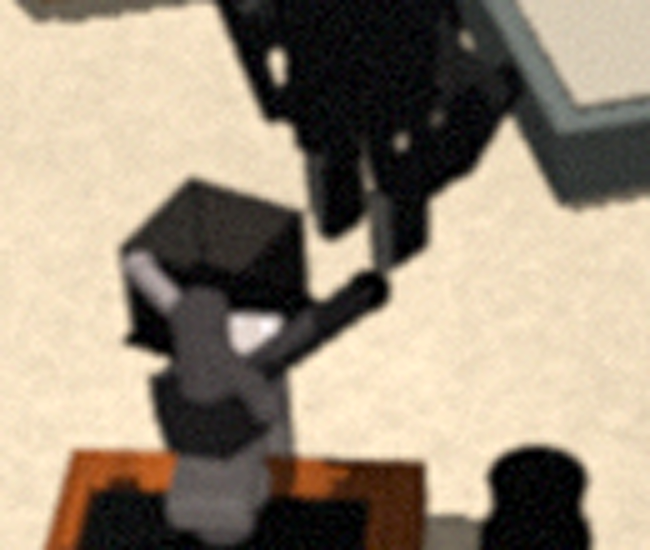

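View pics/t3.png

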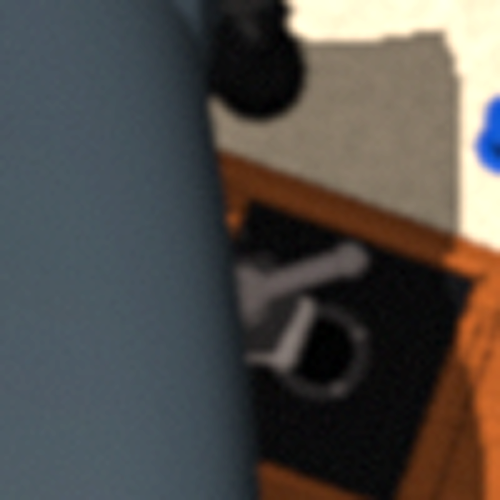

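Run:
```python
from h import *
s=bot.observe();p=s["tool_pos"];R=s["ee_rot"]
t=p+R[:,2]*.022
print("tip mid",proj("side",t),"pads",proj("side",[t+R[:,0]*.011,t-R[:,0]*.011]))
for k in(.1,.106,.112,.12): print(k,proj("side",[t[0],t[1],k]))
print("ball",proj("side",[.591,.105,.119]))
d=np.load("side0.npy");
print(back("side",265,178,z=.119), back("side",265,178,d=d[178,265]), back("side",264,177,d=d[177,264]))
```

```text
tip mid [[264.86689256 183.62178805]] pads [[268.98306077 185.98197717]
 [260.80537678 181.29293635]]
0.1 [[264.9751622  186.25093651]]
0.106 [[264.87851041 183.90390841]]
0.112 [[264.78086269 181.53269562]]
0.12 [[264.64908969 178.33280735]]
ball [[263.92854844 177.50465772]]
[0.59263113 0.1029259  0.119     ] [0.59257608 0.10268191 0.11920047] [0.59065191 0.10260297 0.12217167]
```

Run:
```python
from h import *
st()
p,d=bot.camera("side");np.save("side3.npy",d)
for u,v in((256,164),(257,160),(254,158),(269,171),(271,168),(267,168),(270,164),(265,177),(264,178),(258,182)):
    print(u,v,back("side",u,v,d=d[v,u]))
d0=np.load("side0.npy")
print(np.round(d[156:182,248:276:3],3))
```

```text
t 2.625 p [0.5914 0.1009 0.1287] yaw -1.0 zax [ 0.0027  0.0001 -1.    ] F [-0.1404 -0.6182 -1.0367] Ftool [0.4426 0.4548 1.0363] M [ 0.0261 -0.0184  0.0484] w 0.022985992659593894 j [ 0.0573  0.2374  0.1382  1.4689 -0.0001  2.6277]
256 164 [0.5772 0.1069 0.1532]
257 160 [0.5799 0.1085 0.1608]
254 158 [0.5742 0.1077 0.1671]
269 171 [0.5956 0.08   0.1526]
271 168 [0.599  0.0778 0.1604]
267 168 [0.5925 0.0821 0.1587]
270 164 [0.5972 0.0773 0.1703]
265 177 [0.5924 0.1014 0.1227]
264 178 [0.5901 0.1007 0.1213]
258 182 [0.5767 0.0948 0.119 ]
[[1.058 0.774 0.761 0.767 0.774 1.057 0.731 0.731 0.722 0.715]
 [1.052 0.775 0.762 0.769 0.774 1.052 0.732 0.733 0.718 0.718]
 [1.048 0.778 0.765 0.77  0.776 0.744 0.736 0.738 0.722 0.72 ]
 [1.048 0.778 0.766 0.771 0.781 1.044 0.743 0.741 0.74  0.72 ]
 [1.043 0.78  0.766 0.771 0.783 1.047 0.742 0.743 0.749 0.751]
 [1.041 1.037 0.77  0.772 0.781 1.041 0.743 0.744 0.749 0.751]
 [0.947 1.035 0.77  0.776 0.783 1.039 0.747 0.744 0.747 0.755]
 [0.945 1.032 0.771 0.776 0.787 1.035 0.747 0.744 0.748 0.758]
 [0.941 1.033 0.774 0.78  0.787 1.028 0.749 0.747 0.75
[... 380 characters left out ...]
1.013]
 [0.951 1.008 1.012 1.013 1.014 1.013 0.761 0.76  0.773 1.01 ]
 [0.951 1.009 1.007 1.007 1.01  1.01  0.76  0.763 1.008 1.008]
 [0.956 1.007 1.004 1.006 1.008 1.005 0.762 0.77  1.006 1.003]
 [0.955 1.002 1.002 1.002 1.001 0.798 1.005 1.002 0.999 1.001]
 [0.959 1.001 1.    1.    0.798 0.796 0.802 0.998 0.996 1.   ]
 [0.956 0.974 0.997 1.    0.798 0.797 0.8   0.997 0.996 0.999]
 [0.962 0.978 0.991 0.993 0.798 0.796 0.797 0.99  0.993 0.992]
 [0.964 0.978 0.991 0.797 0.796 0.795 0.799 0.989 0.99  0.991]
 [0.964 0.982 0.987 0.794 0.794 0.796 0.797 0.988 0.987 0.987]
 [0.967 0.982 0.79  0.791 0.793 0.797 0.799 0.986 0.985 0.985]
 [0.968 0.98  0.789 0.786 0.791 0.8   0.802 0.983 0.982 0.981]]
```

Run:
```python
from h import *
print(bot.nose_length,[a for a in dir(bot) if a[0]!='_'])
crop("pics/side3.png",180,90,300,190,6,"pics/s4.png")
```

```text
0.022 ['Unreachable', 'camera', 'camera_model', 'nose_length', 'observe', 'sign_off']
```

View pics/s4.png

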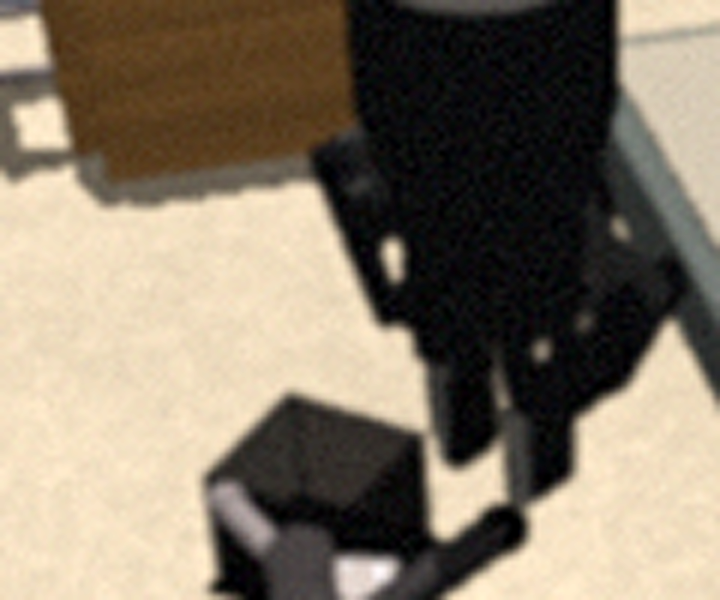

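The fingertips at (256,167) and (268,173) px back-project to z≈0.146, about 40 mm higher than the reported TCP implies. So the jaws are above the ball rather than around it. I'll lower a bit and look again.

Emit:
step_arm --pt "0 -0.003 0.01 0 0 0 0.3" --pt "0 0 0.01 0 0 0 0.35" --pt "0 0 0 0 0 0 0.35"

```text
clock: 3.05
tool_pos: [0.5918, 0.1029, 0.1048]
ee_rot: [[0.541, -0.841, -0.004], [-0.841, -0.541, -0.0], [-0.002, 0.003, -1.0]]
wrist_force: [-0.5, -0.2, -0.0]
grip_width: 0.0299
```

Run:
```python
from h import *
st()
p,d=bot.camera("side");cv2.imwrite("pics/side5.png",p[:,:,::-1]);np.save("side5.npy",d)
crop("pics/side5.png",190,120,310,220,6,"pics/s5.png")
T=bot.camera_model("side")["world_from_camera"];K=bot.camera_model("side")["K"]
v,u=np.mgrid[140:200,240:285];D=d[v,u];ok=(D<.8)&(D>.5)
P=np.stack([(u-K[0,2])/K[0,0]*D,(v-K[1,2])/K[1,1]*D,D],-1)@T[:3,:3].T+T[:3,3]
for r in range(150,192,2):
    m=ok[r-140];print(r,[(int(u_),np.round(P[r-140,u_-240],3).tolist()) for u_ in range(250,280,4) if m[u_-240]])
```

```text
t 3.05 p [0.5918 0.1029 0.1048] yaw -0.999 zax [-0.0037 -0.0003 -1.    ] F [-0.5248 -0.1979 -0.0159] Ftool [-0.1176  0.5483  0.0178] M [-0.0061  0.0006 -0.0088] w 0.02986036814121639 j [ 0.0606  0.2516  0.1075  1.4304 -0.      2.6303]
150 [(250, [0.568, 0.108, 0.186]), (254, [0.576, 0.111, 0.183]), (258, [0.586, 0.126, 0.171]), (262, [0.584, 0.081, 0.201]), (266, [0.591, 0.077, 0.202]), (270, [0.599, 0.08, 0.199]), (274, [0.609, 0.091, 0.19]), (278, [0.617, 0.093, 0.187])]
152 [(250, [0.569, 0.114, 0.178]), (254, [0.575, 0.11, 0.179]), (258, [0.586, 0.123, 0.168]), (262, [0.585, 0.083, 0.196]), (266, [0.591, 0.078, 0.198]), (270, [0.6, 0.087, 0.19]), (274, [0.607, 0.085, 0.19]), (278, [0.607, 0.056, 0.209])]
154 [(250, [0.569, 0.115, 0.172]), (254, [0.576, 0.114, 0.172]), (258, [0.585, 0.12, 0.166]), (262, [0.584, 0.083, 0.191]), (266, [0.59, 0.076, 0.195]), (270, [0.599, 0.081, 0.19]), (274, [0.607, 0.085, 0.185])]
156 [(250, [0.569, 0.117, 0.167]), (254, [0.576, 0.115, 0.166]), (258, [0.585, 0.12, 0.161]), (262, [0.584, 0.082, 0.187]), (266, [0.59, 0.074, 0.192]), (270, [0.598, 0.0
[... 1894 characters left out ...]
59, 0.083, 0.135]), (270, [0.597, 0.079, 0.137]), (274, [0.605, 0.082, 0.132])]
180 [(254, [0.57, 0.098, 0.123]), (258, [0.577, 0.096, 0.123]), (262, [0.586, 0.098, 0.119]), (266, [0.59, 0.084, 0.129]), (270, [0.597, 0.08, 0.131]), (274, [0.605, 0.082, 0.128])]
182 [(254, [0.569, 0.093, 0.122]), (258, [0.577, 0.094, 0.119]), (262, [0.585, 0.099, 0.114]), (266, [0.59, 0.086, 0.123]), (270, [0.597, 0.082, 0.124])]
184 [(250, [0.56, 0.09, 0.121]), (254, [0.568, 0.09, 0.12]), (258, [0.576, 0.091, 0.117])]
186 [(250, [0.559, 0.086, 0.12]), (254, [0.567, 0.085, 0.119]), (258, [0.576, 0.093, 0.111])]
188 [(250, [0.557, 0.078, 0.122]), (254, [0.566, 0.085, 0.114])]
190 [(250, [0.557, 0.079, 0.117])]
```

View pics/s5.png

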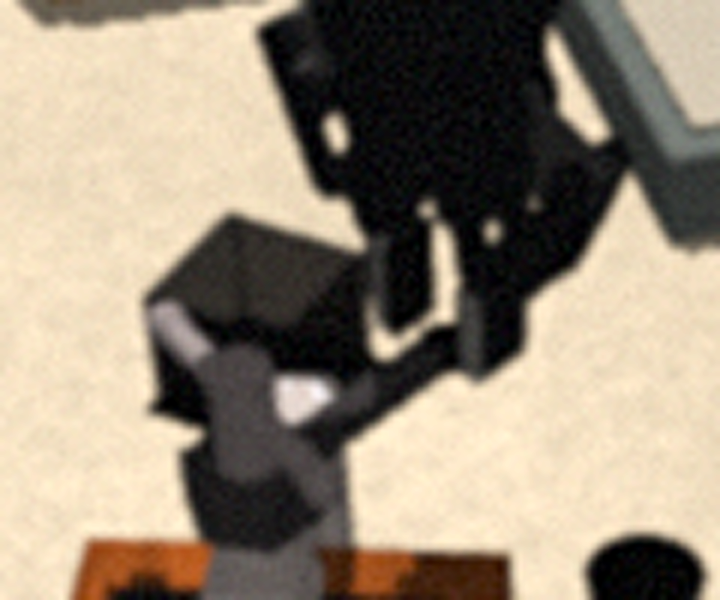

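At TCP z=0.105 the tips image at z≈0.122, level with the lever. They need about 18 mm more.

Emit:
step_arm --pt "0 0 0.009 0 0 0 0.35" --pt "0 0 0.009 0 0 0 0.35" --pt "0 0 0 0 0 0 0.35"

```text
clock: 3.48
tool_pos: [0.592, 0.1028, 0.0874]
ee_rot: [[0.541, -0.841, -0.003], [-0.841, -0.541, -0.0], [-0.001, 0.002, -1.0]]
wrist_force: [-0.3, -1.0, 0.3]
grip_width: 0.0301
```

Run:
```python
from h import *
st()
p,d=bot.camera("side");cv2.imwrite("pics/side6.png",p[:,:,::-1]);np.save("side6.npy",d)
crop("pics/side6.png",190,120,310,220,6,"pics/s6.png")
for r in range(174,196,2):
    print(r,[(u,np.round(back("side",u,r,d=d[r,u]),3).tolist()) for u in range(252,280,4) if d[r,u]<.8])
```

```text
t 3.475 p [0.592  0.1028 0.0874] yaw -0.999 zax [-0.0027 -0.0002 -1.    ] F [-0.2921 -1.0335  0.3407] Ftool [ 0.7106  0.8056 -0.3398] M [ 0.0775  0.0326 -0.0101] w 0.030051446504869784 j [ 0.0604  0.2562  0.0783  1.3955 -0.      2.6303]
174 [(252, [0.57, 0.116, 0.124]), (256, [0.577, 0.113, 0.125]), (264, [0.592, 0.108, 0.125]), (268, [0.593, 0.076, 0.149]), (272, [0.6, 0.075, 0.148]), (276, [0.604, 0.06, 0.159])]
176 [(256, [0.455, -0.507, 0.62]), (260, [0.584, 0.109, 0.121]), (264, [0.591, 0.104, 0.123]), (268, [0.593, 0.08, 0.141]), (272, [0.6, 0.077, 0.142]), (276, [0.604, 0.06, 0.154])]
178 [(260, [0.582, 0.101, 0.123]), (264, [0.59, 0.102, 0.12]), (268, [0.593, 0.078, 0.138]), (272, [0.6, 0.077, 0.137]), (276, [0.604, 0.063, 0.147])]
180 [(256, [0.574, 0.099, 0.122]), (260, [0.582, 0.099, 0.12]), (264, [0.59, 0.099, 0.118]), (268, [0.594, 0.082, 0.13]), (272, [0.6, 0.077, 0.133]), (276, [0.609, 0.082, 0.126])]
182 [(252, [0.565, 0.096, 0.121]), (256, [0.572, 0.093, 0.122]), (260, [0.581, 0.095, 0.118]), (268, [0.593, 0.081, 0.126]), (272, [0.6, 0.076, 0.128]), (276, [0.609, 0.081, 0.122])]
184 [(252, [0.564, 0.089, 0.122]), (256, [0.572, 0.09, 0.119]), (260, [0.58, 0.095, 0.113]), (268, [0.593, 0.081, 0.121]), (272, [0.6, 0.078, 0.122]), (276, [0.61, 0.084, 0.115])]
186 [(252, [0.562, 0.084, 0.121]), (256, [0.571, 0.09, 0.114]), (268, [0.593, 0.082, 0.115]), (272, [0.599, 0.074, 0.12]), (276, [0.61, 0.084, 0.11])]
188 [(252, [0.562, 0.083, 0.117]), (268, [0.593, 0.081, 0.111]), (272, [0.6, 0.077, 0.113])]
190 [(252, [0.562, 0.082, 0.113]), (268, [0.593, 0.083, 0.105])]
192 []
194 []
```

View pics/s6.png

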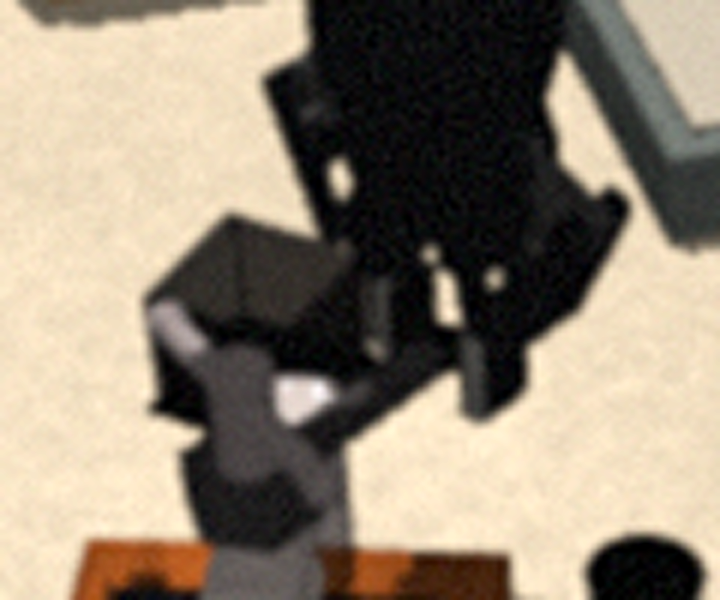

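The jaws now straddle the lever end, with tips at z≈0.105. Swing anticlockwise.

Emit:
step_arm --pt "0 0 0 0 0 0 0.27" --pt "-0.0088 0.0004 0 0 0 -0.1 0.27" --pt "-0.0088 0.0004 0 0 0 -0.1 0.27" --pt "-0.0088 0.0004 0 0 0 -0.1 0.27" --pt "-0.0088 0.0004 0 0 0 -0.1 0.27"

```text
clock: 4.15
tool_pos: [0.5711, 0.1273, 0.09]
ee_rot: [[0.827, -0.562, 0.005], [-0.562, -0.827, -0.002], [0.005, -0.001, -1.0]]
wrist_force: [2.8, -1.4, 0.0]
grip_width: 0.0231
```

Run:
```python
from h import *
st()
p,d=bot.camera("side");cv2.imwrite("pics/side7.png",p[:,:,::-1]);np.save("side7.npy",d)
crop("pics/side7.png",190,120,310,220,6,"pics/s7.png")
```

```text
t 4.15 p [0.5711 0.1273 0.09  ] yaw -0.597 zax [ 0.0053 -0.0018 -1.    ] F [ 2.7838 -1.4248  0.0121] Ftool [ 3.1035 -0.3851  0.0051] M [-0.2522 -0.5832  0.0579] w 0.02312780237000652 j [ 0.1061  0.2059  0.0243  1.3841 -0.0024  2.2734]
```

View pics/s7.png

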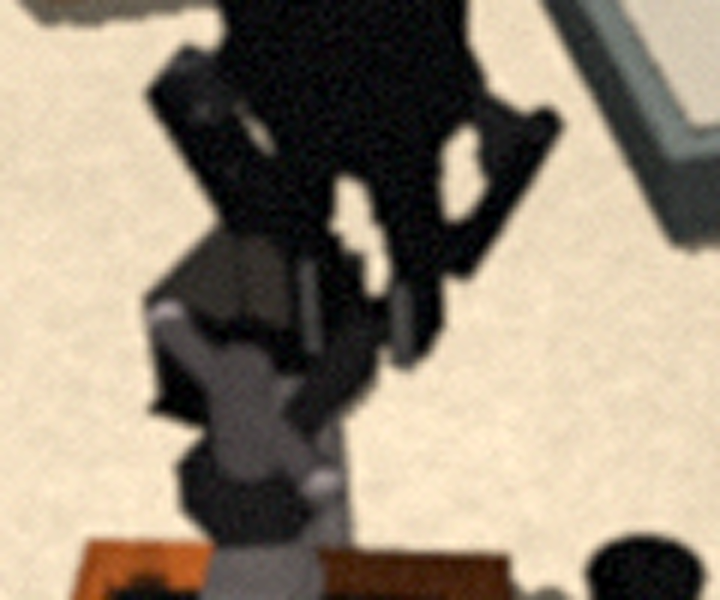

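Emit:
step_arm --pt "-0.0088 0.0004 0 0 0 -0.1 0.27" --pt "-0.0088 0.0004 0 0 0 -0.1 0.27" --pt "-0.0088 0.0004 0 0 0 -0.1 0.27" --pt "-0.0088 0.0004 0 0 0 -0.1 0.27"

```text
clock: 4.7
tool_pos: [0.5394, 0.1424, 0.0909]
ee_rot: [[0.981, -0.196, 0.007], [-0.196, -0.981, 0.001], [0.006, -0.003, -1.0]]
wrist_force: [2.6, 2.2, 1.7]
grip_width: 0.0231
```

Emit:
step_arm --pt "-0.0088 0.0004 0 0 0 -0.1 0.27" --pt "-0.0088 0.0004 0 0 0 -0.1 0.27" --pt "-0.0088 0.0004 0 0 0 -0.1 0.27" --pt "0 0 0 0 0 0 0.27"

```text
clock: 5.2
tool_pos: [0.5117, 0.1436, 0.0904]
ee_rot: [[0.995, 0.099, 0.004], [0.099, -0.995, 0.001], [0.004, -0.0, -1.0]]
wrist_force: [2.5, 0.9, 0.3]
grip_width: 0.0228
```

Run:
```python
from h import *
st()
p,d=bot.camera("side");cv2.imwrite("pics/side8.png",p[:,:,::-1]);np.save("side8.npy",d)
crop("pics/side8.png",190,120,310,220,6,"pics/s8.png")
```

```text
t 5.2 p [0.5117 0.1436 0.0904] yaw 0.099 zax [ 0.0039  0.0006 -1.    ] F [2.5086 0.8855 0.3385] Ftool [ 2.5852 -0.6332 -0.3282] M [ 0.1825 -0.3554 -0.001 ] w 0.02281820682913856 j [ 0.1473  0.0689 -0.1264  1.3715  0.0001  1.619 ]
```

View pics/s8.png

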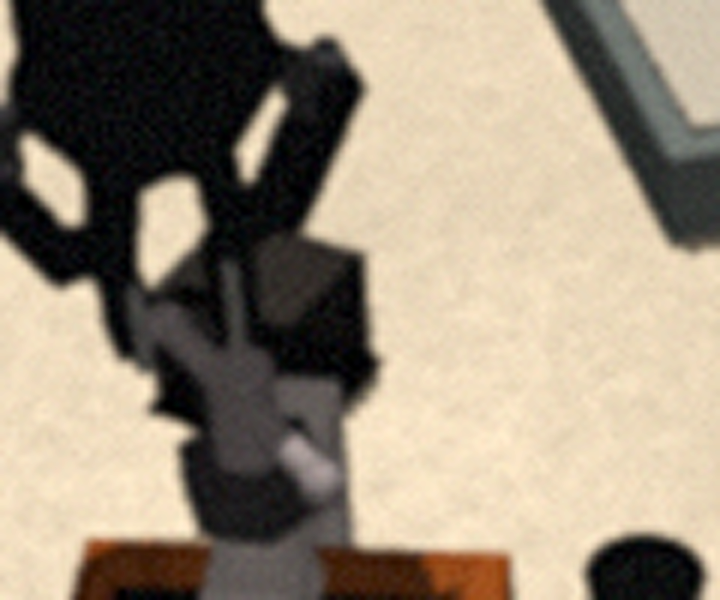

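The lever is now about 1.04 rad round, with a steady slack push of 2.5 N; the bar is unmoved with its right ball at crop (325,480). Lift off and go to the bar's near end.

Run:
```python
from h import *
p=np.array([.514,.1436,.170]);plan([.533,.0145,.170],.331,4,p0=p,R0=down(.1))
```

```text
[0.0015, 0.0326, 0.0, 0.0, 0.0, -0.0578]
[-0.0004, 0.0326, 0.0, 0.0, 0.0, -0.0578]
[-0.0023, 0.0325, 0.0, 0.0, 0.0, -0.0578]
[-0.0041, 0.0324, 0.0, 0.0, 0.0, -0.0578]
```

Emit:
step_arm --pt "0.002 0 0 0 0 0 0.29" --pt "0 0 -0.04 0 0 0 0.33" --pt "0 0 -0.04 0 0 0 0.35"

```text
clock: 5.62
tool_pos: [0.511, 0.143, 0.168]
ee_rot: [[0.995, 0.099, -0.005], [0.099, -0.995, -0.001], [-0.005, 0.001, -1.0]]
wrist_force: [0.5, -0.3, 0.7]
grip_width: 0.0301
```

Emit:
step_arm --pt "0.0015 0.0325 0 0 0 -0.058 0.35" --pt "-0.0004 0.0325 0 0 0 -0.058 0.35" --pt "-0.0023 0.0325 0 0 0 -0.058 0.35" --pt "-0.004 0.0325 0 0 0 -0.058 0.35" --pt "0 0 0 0 0 0 0.35"

```text
clock: 6.25
tool_pos: [0.5312, 0.0124, 0.1679]
ee_rot: [[0.947, 0.322, -0.003], [0.322, -0.947, -0.0], [-0.003, -0.0, -1.0]]
wrist_force: [-1.3, 0.7, 0.7]
grip_width: 0.03
```

Run:
```python
from h import *
st();plan([.533,.0145,.116],.331,3)
p,d=bot.camera("side");cv2.imwrite("pics/side9.png",p[:,:,::-1]);np.save("side9.npy",d)
crop("pics/side9.png",180,120,300,220,6,"pics/s9.png")
```

```text
t 6.25 p [0.5312 0.0124 0.1679] yaw 0.328 zax [-0.0026 -0.0005 -1.    ] F [-1.2996  0.7382  0.6997] Ftool [-0.994  -1.1181 -0.6967] M [ 0.0031 -0.0267  0.0229] w 0.030025389609551898 j [-0.1024  0.0614  0.0197  1.5316 -0.0007  1.1401]
[0.0008, -0.0004, 0.0173, -0.0001, 0.0009, -0.0009]
[0.0008, -0.0005, 0.0173, -0.0001, 0.0009, -0.0009]
[0.0008, -0.0005, 0.0173, -0.0001, 0.0009, -0.0009]
```

View pics/s9.png

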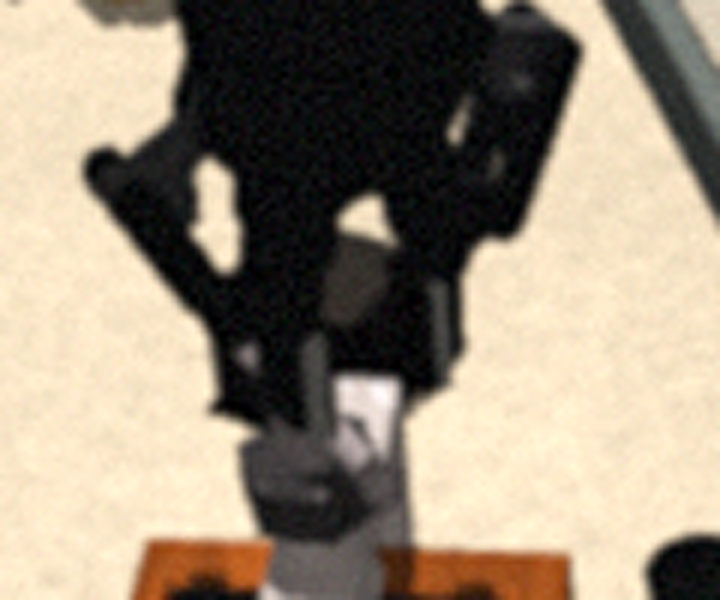

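The jaws straddle the near bar end in the picture: pad edges at (232,192) and (253,184), bar ball at (243,199). Descend.

Emit:
step_arm --pt "0.0008 -0.0005 0.017 0 0 0 0.35" --pt "0.0008 -0.0005 0.017 0 0 0 0.35" --pt "0.0008 -0.0005 0.017 0 0 0 0.35" --pt "0 0 0 0 0 0 0.24"

```text
clock: 6.8
tool_pos: [0.5312, 0.0175, 0.1149]
ee_rot: [[0.945, 0.328, -0.005], [0.328, -0.945, 0.001], [-0.005, -0.002, -1.0]]
wrist_force: [0.1, -0.1, -0.8]
grip_width: 0.0204
```

Run:
```python
from h import *
st()
p,d=bot.camera("side");cv2.imwrite("pics/side10.png",p[:,:,::-1]);np.save("side10.npy",d)
crop("pics/side10.png",180,120,300,220,6,"pics/s10.png")
for r in range(184,212,3):
    print(r,[(u,np.round(back("side",u,r,d=d[r,u]),3).tolist()) for u in range(228,262,4) if .4<d[r,u]<.75])
```

```text
t 6.8 p [0.5312 0.0175 0.1149] yaw 0.334 zax [-0.0053  0.0005 -1.    ] F [ 0.094  -0.0589 -0.8069] Ftool [0.0734 0.0882 0.8064] M [-0.0131  0.0284 -0.0148] w 0.020429225647382865 j [-0.0933  0.0718 -0.0745  1.4298  0.      1.1437]
184 [(228, [0.51, 0.009, 0.198]), (232, [0.515, -0.002, 0.205]), (236, [0.522, -0.0, 0.202]), (244, [0.539, 0.028, 0.175]), (248, [0.543, 0.015, 0.185]), (252, [0.55, 0.012, 0.186]), (256, [0.558, 0.023, 0.175]), (260, [0.564, 0.017, 0.178])]
187 [(228, [0.51, 0.02, 0.182]), (232, [0.514, -0.004, 0.201]), (236, [0.52, -0.004, 0.2]), (244, [0.539, 0.032, 0.166]), (248, [0.544, 0.018, 0.176]), (252, [0.549, 0.013, 0.179]), (256, [0.557, 0.014, 0.176])]
190 [(228, [0.509, 0.013, 0.182]), (232, [0.514, -0.002, 0.193]), (236, [0.521, 0.004, 0.186]), (244, [0.538, 0.027, 0.164]), (248, [0.543, 0.017, 0.171]), (252, [0.549, 0.012, 0.173])]
193 [(228, [0.507, 0.004, 0.183]), (232, [0.514, 0.001, 0.184]), (236, [0.52, 0.002, 0.181]), (244, [0.537, 0.028, 0.156]), (248, [0.542, 0.014, 0.166]), (252, [0.549, 0.014, 0.164])]
196 [(228, [0.507, 0.004, 0.177]), (232, [0.
[... 244 characters left out ...]
.519, 0.003, 0.168]), (240, [0.528, 0.019, 0.152]), (244, [0.535, 0.016, 0.153]), (248, [0.541, 0.015, 0.152]), (252, [0.548, 0.014, 0.152])]
202 [(228, [0.507, 0.013, 0.156]), (232, [0.512, 0.004, 0.162]), (236, [0.519, 0.004, 0.16]), (240, [0.527, 0.012, 0.151]), (244, [0.533, 0.011, 0.151]), (248, [0.541, 0.017, 0.143]), (252, [0.547, 0.011, 0.147])]
205 [(228, [0.506, 0.017, 0.146]), (232, [0.512, 0.006, 0.154]), (236, [0.518, 0.003, 0.155]), (240, [0.531, 0.045, 0.115]), (248, [0.541, 0.018, 0.136]), (252, [0.547, 0.013, 0.138])]
208 [(228, [0.508, 0.041, 0.116]), (232, [0.511, 0.005, 0.148]), (236, [0.518, 0.003, 0.148])]
211 [(232, [0.511, 0.005, 0.141]), (236, [0.517, 0.002, 0.142])]
```

View pics/s10.png

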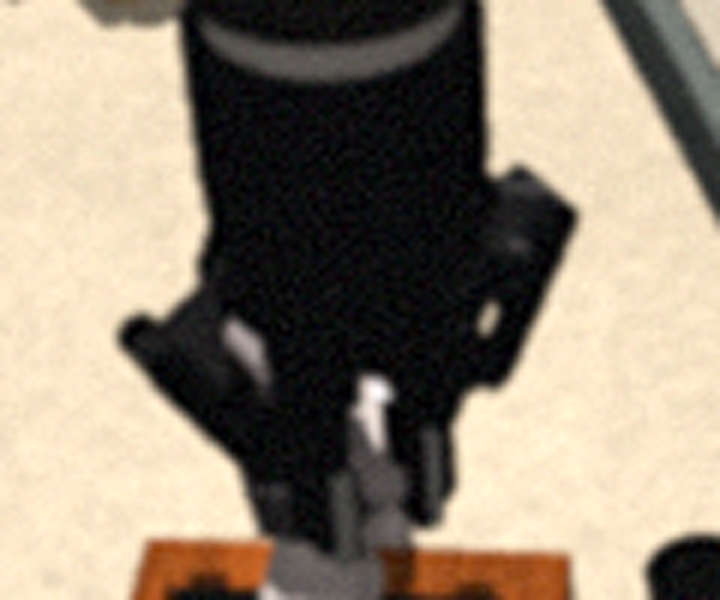

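The bar ball at crop (385,480) sits between the pads, and the tips are at z≈0.135. I'll push clockwise in small steps and read the force.

Emit:
step_arm --pt "-0.003 -0.0001 0 0 0 0.07 0.24" --pt "-0.003 -0.0001 0 0 0 0.07 0.24"

```text
clock: 7.1
tool_pos: [0.5288, 0.0156, 0.1188]
ee_rot: [[0.982, 0.19, 0.003], [0.19, -0.982, 0.001], [0.003, -0.0, -1.0]]
wrist_force: [2.1, 1.1, -1.7]
grip_width: 0.0202
```

Emit:
step_arm --pt "-0.003 -0.0001 0 0 0 0.07 0.24" --pt "-0.003 -0.0001 0 0 0 0.07 0.24"

```text
clock: 7.35
tool_pos: [0.523, 0.0147, 0.1189]
ee_rot: [[0.999, 0.051, 0.004], [0.051, -0.999, 0.001], [0.004, -0.0, -1.0]]
wrist_force: [1.8, -0.2, -1.3]
grip_width: 0.0204
```

Emit:
step_arm --pt "-0.003 -0.0001 0 0 0 0.07 0.24"

```text
clock: 7.48
tool_pos: [0.52, 0.0146, 0.1189]
ee_rot: [[1.0, -0.019, 0.004], [-0.019, -1.0, 0.0], [0.004, -0.0, -1.0]]
wrist_force: [4.0, 0.7, -1.4]
grip_width: 0.0207
```

Emit:
step_arm --pt "-0.003 -0.0001 0 0 0 0.07 0.24"

```text
clock: 7.6
tool_pos: [0.517, 0.0147, 0.1189]
ee_rot: [[0.996, -0.089, 0.004], [-0.089, -0.996, 0.0], [0.004, -0.001, -1.0]]
wrist_force: [2.9, 0.4, -1.6]
grip_width: 0.0204
```

Run:
```python
from h import *
st()
```

```text
t 7.6 p [0.517  0.0147 0.1189] yaw -0.089 zax [ 0.0036  0.0002 -1.    ] F [ 2.859   0.3652 -1.5865] Ftool [ 2.8094 -0.6174  1.5969] M [ 0.0808 -0.5497  0.0456] w 0.02044697900649404 j [-0.1017  0.0235 -0.1166  1.4271  0.0006  1.5582]
```

Emit:
step_arm --pt "-0.003 -0.0001 0 0 0 0.07 0.24"

```text
clock: 7.72
tool_pos: [0.5141, 0.0149, 0.1189]
ee_rot: [[0.987, -0.159, 0.004], [-0.159, -0.987, -0.0], [0.004, -0.001, -1.0]]
wrist_force: [3.2, -0.2, -1.8]
grip_width: 0.0208
```

```bash
cat > f.py <<'E'
from h import *
s=bot.observe();R=s["ee_rot"];print(s["clock"],"Fx",(R.T@s["wrist_force"])[:2],"Mt",R.T@s["moment"],"ang",np.arctan2(s["tool_pos"][1]-.058,s["tool_pos"][0]-.518),"p",s["tool_pos"])
E
python3 f.py
```

```text
7.725 Fx [ 3.18991397 -0.26035487] Mt [ 0.17061522  0.40963971 -0.00071304] ang -1.6618846385124693 p [0.51406547 0.01492483 0.11887793]
```

Emit:
step_arm --pt "-0.003 -0.0001 0 0 0 0.07 0.24"

```text
clock: 7.85
tool_pos: [0.5111, 0.0154, 0.1189]
ee_rot: [[0.974, -0.227, 0.004], [-0.227, -0.974, -0.0], [0.004, -0.001, -1.0]]
wrist_force: [2.2, 0.4, -1.0]
grip_width: 0.0205
```

```bash
python3 f.py
```

```text
7.85 Fx [ 2.06755499 -0.92925425] Mt [ 0.07776895  0.46014753 -0.03344652] ang -1.730674231280778 p [0.51113    0.01539646 0.11887223]
```

Emit:
step_arm --pt "-0.003 -0.0001 0 0 0 0.07 0.24"

```text
clock: 7.98
tool_pos: [0.5082, 0.0161, 0.1189]
ee_rot: [[0.956, -0.295, 0.004], [-0.295, -0.956, -0.001], [0.004, -0.001, -1.0]]
wrist_force: [2.4, -0.2, -2.0]
grip_width: 0.021
```

```bash
python3 f.py
```

```text
7.975 Fx [ 2.34635931 -0.46563198] Mt [ 0.05416213  0.43064563 -0.0135309 ] ang -1.7999714019922 p [0.50821562 0.01605615 0.11888459]
```

Emit:
step_arm --pt "-0.003 -0.0001 0 0 0 0.07 0.24"

```text
clock: 8.1
tool_pos: [0.5054, 0.0169, 0.1189]
ee_rot: [[0.933, -0.361, 0.004], [-0.361, -0.933, -0.001], [0.004, -0.001, -1.0]]
wrist_force: [1.8, -1.5, -1.4]
grip_width: 0.0201
```

```bash
python3 f.py
```

```text
8.1 Fx [2.22282206 0.72494217] Mt [0.02461796 0.49353247 0.0171084 ] ang -1.868454868404667 p [0.5053977  0.01691973 0.11892205]
```

Emit:
step_arm --pt "-0.003 -0.0001 0 0 0 0.07 0.24"

```text
clock: 8.22
tool_pos: [0.5026, 0.0179, 0.1189]
ee_rot: [[0.905, -0.426, 0.004], [-0.426, -0.905, -0.001], [0.004, -0.001, -1.0]]
wrist_force: [1.6, -0.1, -1.3]
grip_width: 0.0207
```

```bash
python3 f.py
```

```text
8.225 Fx [ 1.49171151 -0.54853005] Mt [-0.01216036  0.43744319 -0.0521273 ] ang -1.938349999828123 p [0.5025751  0.01794067 0.11889958]
```

Emit:
step_arm --pt "-0.003 -0.0001 0 0 0 0.07 0.24"

```text
clock: 8.35
tool_pos: [0.4999, 0.0192, 0.1189]
ee_rot: [[0.873, -0.488, 0.004], [-0.488, -0.873, -0.001], [0.004, -0.0, -1.0]]
wrist_force: [0.6, -1.0, -1.5]
grip_width: 0.0204
```

```bash
python3 f.py
```

```text
8.35 Fx [0.97096234 0.58300686] Mt [-0.10291012  0.43542954 -0.00885634] ang -2.0072207924332384 p [0.49988472 0.01916099 0.11889284]
```

```bash
python3 - <<'E'
from h import *
st()
p,d=bot.camera("side");cv2.imwrite("pics/side11.png",p[:,:,::-1])
crop("pics/side11.png",180,120,300,220,6,"pics/s11.png")
E
python3 f.py
```

```text
t 8.35 p [0.4999 0.0192 0.1189] yaw -0.51 zax [ 0.0035 -0.0015 -1.    ] F [ 0.5685 -0.9848 -1.5122] Ftool [0.971  0.583  1.5156] M [-0.3023 -0.3299  0.0083] w 0.02039681835991949 j [-0.0951 -0.0204 -0.1606  1.427  -0.0011  1.9853]
8.4 Fx [2.33486563 0.3550296 ] Mt [-0.0437188   0.38990806 -0.00656584] ang -2.0180843965143844 p [0.49943864 0.01930751 0.11885178]
```

View pics/s11.png

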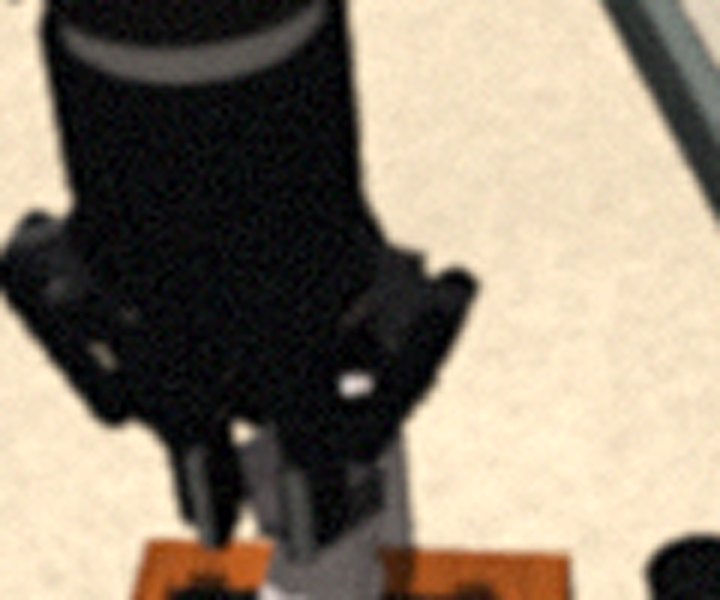

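The pads at crop (210,480) and (300,490) still hold the bar between them; no rise in push yet. Continue.

Emit:
step_arm --pt "-0.003 -0.0001 0 0 0 0.07 0.24"

```text
clock: 8.52
tool_pos: [0.4972, 0.0206, 0.1188]
ee_rot: [[0.837, -0.547, 0.003], [-0.547, -0.837, -0.002], [0.004, -0.0, -1.0]]
wrist_force: [2.3, -1.6, -1.8]
grip_width: 0.0205
```

```bash
python3 f.py
```

```text
8.525 Fx [2.76470085 0.10416857] Mt [-0.08834697  0.54529075 -0.01603953] ang -2.077736343438885 p [0.49721616 0.02057511 0.11884749]
```

Emit:
step_arm --pt "-0.003 -0.0001 0 0 0 0.07 0.24"

```text
clock: 8.65
tool_pos: [0.4948, 0.0221, 0.1188]
ee_rot: [[0.797, -0.604, 0.003], [-0.604, -0.797, -0.002], [0.004, -0.0, -1.0]]
wrist_force: [3.1, -1.5, -0.7]
grip_width: 0.0207
```

```bash
python3 f.py
```

```text
8.65 Fx [ 3.41796005 -0.68427291] Mt [-0.11083423  0.63674752  0.00258049] ang -2.144609430119275 p [0.49480045 0.02210747 0.11883823]
```

Emit:
step_arm --pt "-0.0025 -0.0001 0 0 0 0.06 0.24"

```text
clock: 8.78
tool_pos: [0.493, 0.0235, 0.1189]
ee_rot: [[0.759, -0.651, 0.003], [-0.651, -0.759, -0.003], [0.004, -0.0, -1.0]]
wrist_force: [3.3, -3.1, -1.8]
grip_width: 0.0209
```

```bash
python3 f.py
```

```text
8.775 Fx [4.48378452 0.1710581 ] Mt [-0.12486062  0.8111473  -0.03512921] ang -2.1980871453856956 p [0.49297162 0.02347684 0.1188914 ]
```

Contact was at about −2.04 rad, and the push is now growing. Aim for about 0.32 rad past it.

Emit:
step_arm --pt "-0.0022 -0.0001 0 0 0 0.05 0.24" --pt "-0.0022 -0.0001 0 0 0 0.05 0.24"

```text
clock: 9.02
tool_pos: [0.4899, 0.026, 0.1189]
ee_rot: [[0.691, -0.723, 0.004], [-0.723, -0.691, -0.004], [0.005, -0.0, -1.0]]
wrist_force: [2.1, -3.7, -1.8]
grip_width: 0.0206
```

```bash
python3 f.py
```

```text
9.025 Fx [4.08257969 1.02127265] Mt [-0.25439259  0.95503888  0.04970308] ang -2.2912527039243704 p [0.4899413  0.02603796 0.11889299]
```

Emit:
step_arm --pt "-0.0022 -0.0001 0 0 0 0.05 0.24"

```text
clock: 9.15
tool_pos: [0.4885, 0.0274, 0.1189]
ee_rot: [[0.653, -0.757, 0.004], [-0.757, -0.653, -0.004], [0.006, 0.0, -1.0]]
wrist_force: [2.4, -5.2, -2.2]
grip_width: 0.0205
```

```bash
python3 f.py
```

```text
9.15 Fx [5.54368456 1.59458078] Mt [-0.25051991  1.04632859  0.02907082] ang -2.3382568902873593 p [0.48849522 0.02741728 0.11887818]
```

Emit:
step_arm --pt "0.003 0 0 0 0 0 0.26" --pt "0 0 -0.025 0 0 0 0.3" --pt "0 0 -0.03 0 0 0 0.35" --pt "0 0 0 0 0 0 0.35"

```text
clock: 9.65
tool_pos: [0.4909, 0.0271, 0.1762]
ee_rot: [[0.656, -0.755, 0.006], [-0.755, -0.656, 0.0], [0.004, -0.005, -1.0]]
wrist_force: [0.4, 0.4, -0.6]
grip_width: 0.0298
```

Run:
```python
from h import *
st();plan([.514,.143,.172],.05,6)
for n in("side","top"):
    p,d=bot.camera(n);cv2.imwrite(f"pics/{n}12.png",p[:,:,::-1])
crop("pics/side12.png",180,120,300,220,6,"pics/s12.png")
crop("pics/top12.png",210,180,310,280,6,"pics/t12.png")
```

```text
t 9.65 p [0.4909 0.0271 0.1762] yaw -0.856 zax [ 0.0062  0.0001 -1.    ] F [ 0.4252  0.3747 -0.5807] Ftool [-0.0063 -0.564   0.5834] M [ 0.049   0.0115 -0.001 ] w 0.029786634619347434 j [-0.0817 -0.0514 -0.0769  1.5391  0.0006  2.3447]
[-0.0121, -0.0156, 0.0007, -0.0004, -0.001, -0.1509]
[-0.0096, -0.0172, 0.0007, -0.0004, -0.001, -0.1509]
[-0.0069, -0.0184, 0.0007, -0.0004, -0.001, -0.1509]
[-0.004, -0.0193, 0.0007, -0.0004, -0.001, -0.1509]
[-0.0011, -0.0197, 0.0007, -0.0004, -0.001, -0.1509]
[0.0019, -0.0196, 0.0007, -0.0004, -0.001, -0.1509]
```

View pics/s12.png

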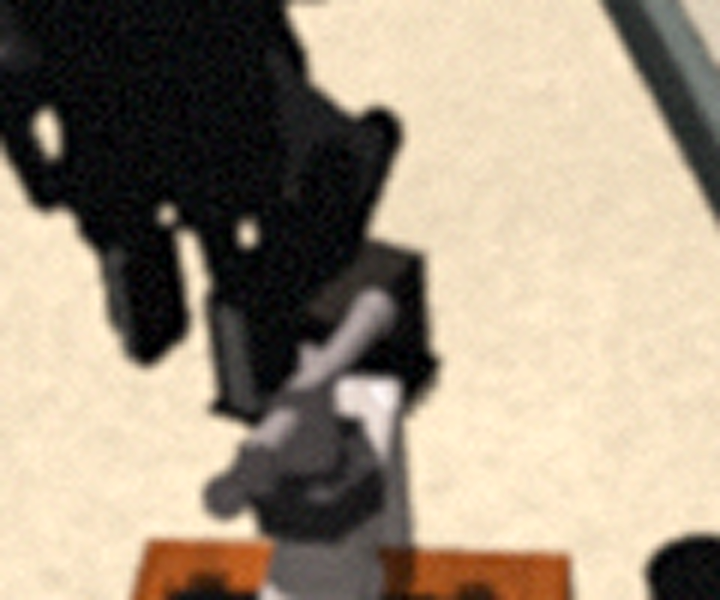

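View pics/t12.png

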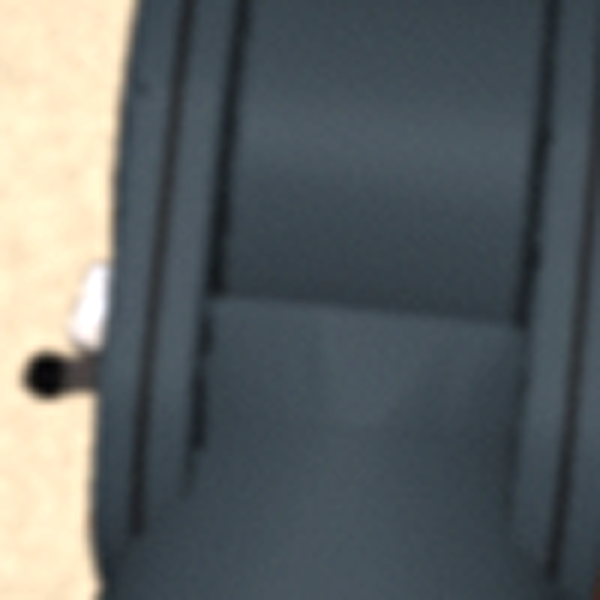

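Run:
```python
from h import *
l=back("top",217.8,242.8,z=.122);print(l,np.arctan2(l[1]-.058,l[0]-.518))
a=back("side",218,202.5,z=.15);b=back("side",243,171.7,z=.15);print(a,b,(a+b)/2,np.arctan2(*(a-b)[[1,0]]))
```

```text
[0.51138485 0.14539734 0.122     ] 1.6463428222821646
[0.49046372 0.02287146 0.15      ] [0.54933952 0.09472244 0.15      ] [0.51990162 0.05879695 0.15      ] -2.2572643211552723
```

The top crop shows the lever ball at (47,377), which gives world angle 1.64; the nut did not follow the screw. The bar is now at about −2.26. I'll go back to the lever.

Emit:
step_arm --pt "-0.0125 -0.0155 0 0 0 -0.152 0.35" --pt "-0.01 -0.017 0 0 0 -0.152 0.35" --pt "-0.0072 -0.0185 0 0 0 -0.152 0.35" --pt "-0.0043 -0.0193 0 0 0 -0.152 0.35" --pt "-0.0013 -0.0197 0 0 0 -0.152 0.35" --pt "0.0015 -0.0197 0 0 0 -0.152 0.35" --pt "0 0 0 0 0 0 0.35"

```text
clock: 10.62
tool_pos: [0.509, 0.1448, 0.1711]
ee_rot: [[0.998, 0.056, -0.003], [0.056, -0.998, -0.0], [-0.003, 0.0, -1.0]]
wrist_force: [0.8, -0.5, 0.4]
grip_width: 0.0297
```

Run:
```python
from h import *
st();plan([.5125,.144,.091],.06,4)
```

```text
t 10.625 p [0.509  0.1448 0.1711] yaw 0.056 zax [-0.0031 -0.0003 -1.    ] F [ 0.7923 -0.4858  0.4145] Ftool [ 0.7625  0.5294 -0.4169] M [-0.0273  0.016   0.0074] w 0.02970031773319151 j [0.1502 0.0565 0.021  1.5385 0.0002 1.6649]
[0.0009, 0.0002, 0.02, 0.0, 0.0008, -0.001]
[0.0009, 0.0002, 0.02, 0.0, 0.0008, -0.001]
[0.0009, 0.0002, 0.02, 0.0, 0.0008, -0.001]
[0.0009, 0.0002, 0.02, 0.0, 0.0008, -0.001]
```

Emit:
step_arm --pt "0.0009 0.0002 0.02 0 0 0 0.35" --pt "0.0009 0.0002 0.02 0 0 0 0.35" --pt "0.0009 0.0002 0.02 0 0 0 0.35" --pt "0.0009 0.0002 0.02 0 0 0 0.35" --pt "0 0 0 0 0 0 0.3" --pt "0 0 0 0 0 0 0.27"

```text
clock: 11.38
tool_pos: [0.5135, 0.1429, 0.0932]
ee_rot: [[0.999, 0.054, -0.0], [0.054, -0.999, -0.0], [-0.0, 0.0, -1.0]]
wrist_force: [-0.1, 0.2, -0.0]
grip_width: 0.0232
```

Run:
```python
from h import *
st()
p,d=bot.camera("side");cv2.imwrite("pics/side13.png",p[:,:,::-1])
crop("pics/side13.png",180,120,300,220,6,"pics/s13.png")
```

```text
t 11.375 p [0.5135 0.1429 0.0932] yaw 0.054 zax [-0.0001 -0.0002 -1.    ] F [-0.1426  0.1668 -0.0099] Ftool [-0.1334 -0.1742  0.0099] M [-0.0189  0.0515 -0.0453] w 0.023151076966884076 j [ 0.1457  0.0767 -0.1128  1.3815 -0.0002  1.6628]
```

View pics/s13.png

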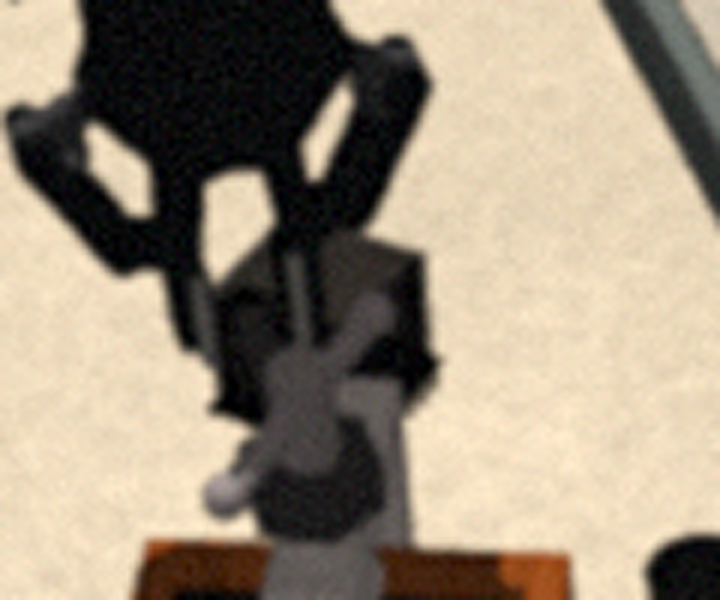

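The pads straddle the lever. Now tighten clockwise, reading the push.

Emit:
step_arm --pt "0.0088 0.0004 0 0 0 0.1 0.27" --pt "0.0088 0.0004 0 0 0 0.1 0.27"

```text
clock: 11.68
tool_pos: [0.5307, 0.1425, 0.0936]
ee_rot: [[0.989, -0.148, -0.001], [-0.148, -0.989, -0.0], [-0.001, 0.0, -1.0]]
wrist_force: [-2.0, -0.4, -0.7]
grip_width: 0.0232
```

```bash
python3 f.py
```

```text
11.675 Fx [-1.90957424  0.67815167] Mt [-0.1692179  -0.38857983 -0.02624176] ang 1.421093816989966 p [0.53074805 0.1425188  0.09364213]
```

Emit:
step_arm --pt "0.0088 0.0004 0 0 0 0.1 0.27"

```text
clock: 11.8
tool_pos: [0.5392, 0.1409, 0.0934]
ee_rot: [[0.969, -0.246, -0.001], [-0.246, -0.969, -0.0], [-0.001, 0.0, -1.0]]
wrist_force: [-2.4, -0.7, -1.2]
grip_width: 0.0234
```

```bash
python3 f.py
```

```text
11.8 Fx [-2.15613386  1.2748189 ] Mt [-0.17838406 -0.4515651  -0.01448665] ang 1.3200699480003988 p [0.53924116 0.14093576 0.09337785]
```

Emit:
step_arm --pt "0.0088 0.0004 0 0 0 0.1 0.27"

```text
clock: 11.92
tool_pos: [0.5476, 0.1385, 0.0932]
ee_rot: [[0.94, -0.341, -0.002], [-0.341, -0.94, 0.0], [-0.002, 0.0, -1.0]]
wrist_force: [-2.3, 1.2, -0.9]
grip_width: 0.0233
```

```bash
python3 f.py
```

```text
11.925 Fx [-2.60906677 -0.37242988] Mt [-0.17893776 -0.42796211 -0.02229692] ang 1.2180168474922524 p [0.54762694 0.1384683  0.09324126]
```

Emit:
step_arm --pt "0.0062 0.0002 0 0 0 0.07 0.27"

```text
clock: 12.05
tool_pos: [0.5535, 0.1362, 0.0931]
ee_rot: [[0.914, -0.406, -0.002], [-0.406, -0.914, 0.0], [-0.002, 0.0, -1.0]]
wrist_force: [-1.8, 1.8, -1.7]
grip_width: 0.0228
```

```bash
python3 f.py
```

```text
12.05 Fx [-2.37897667 -0.89400696] Mt [-0.10387981 -0.46333668 -0.03994819] ang 1.145089158976175 p [0.55346758 0.13621968 0.09314173]
```

Emit:
step_arm --pt "0.0062 0.0002 0 0 0 0.07 0.27"

```text
clock: 12.18
tool_pos: [0.5587, 0.1336, 0.0931]
ee_rot: [[0.884, -0.468, -0.002], [-0.468, -0.884, 0.001], [-0.002, 0.001, -1.0]]
wrist_force: [-2.3, 0.7, -1.0]
grip_width: 0.0233
```

```bash
python3 f.py
```

```text
12.175 Fx [-2.3832672   0.47053303] Mt [-0.14824916 -0.52166287 -0.01355115] ang 1.07674575521148 p [0.55873883 0.13363804 0.093059  ]
```

Emit:
step_arm --pt "0.0062 0.0002 0 0 0 0.07 0.27"

```text
clock: 12.3
tool_pos: [0.5638, 0.1307, 0.0929]
ee_rot: [[0.849, -0.529, -0.003], [-0.529, -0.849, 0.001], [-0.003, 0.001, -1.0]]
wrist_force: [-2.7, 1.0, -2.1]
grip_width: 0.0227
```

```bash
python3 f.py
```

```text
12.3 Fx [-2.83310277  0.59591668] Mt [-0.21514623 -0.62444673  0.00789204] ang 1.0088558314781415 p [0.5637836  0.13071208 0.09288184]
```

Emit:
step_arm --pt "0.0062 0.0002 0 0 0 0.07 0.27"

```text
clock: 12.42
tool_pos: [0.5686, 0.1274, 0.0927]
ee_rot: [[0.81, -0.587, -0.004], [-0.587, -0.81, 0.001], [-0.004, 0.001, -1.0]]
wrist_force: [-3.3, 1.2, -2.2]
grip_width: 0.0229
```

```bash
python3 f.py
```

```text
12.425 Fx [-3.37419836  1.01432672] Mt [-0.18769355 -0.74249645 -0.0273474 ] ang 0.9413251702702381 p [0.56856762 0.12743192 0.0926851 ]
```

Emit:
step_arm --pt "0.0062 0.0002 0 0 0 0.07 0.27"

```text
clock: 12.55
tool_pos: [0.573, 0.1239, 0.0925]
ee_rot: [[0.767, -0.642, -0.005], [-0.642, -0.767, 0.002], [-0.005, 0.002, -1.0]]
wrist_force: [-3.9, 1.2, -1.6]
grip_width: 0.0234
```

```bash
python3 f.py
```

```text
12.55 Fx [-3.79110171  1.57925907] Mt [-0.25507711 -0.97948728 -0.00836346] ang 0.8749320254881163 p [0.57304623 0.12390444 0.09245236]
```

Emit:
step_arm --pt "0.0044 0.0001 0 0 0 0.05 0.27"

```text
clock: 12.68
tool_pos: [0.5761, 0.1212, 0.0923]
ee_rot: [[0.734, -0.679, -0.005], [-0.679, -0.734, 0.002], [-0.005, 0.002, -1.0]]
wrist_force: [-4.2, 2.9, -2.1]
grip_width: 0.0228
```

```bash
python3 f.py
```

```text
12.675 Fx [-5.02805559  0.77327006] Mt [-0.24016368 -1.02588892 -0.0283742 ] ang 0.8278723148856445 p [0.57605909 0.12121312 0.09230303]
```

Run:
```python
from h import *
A=[];B=[]
for i in range(8):
    p,d=bot.camera("side");s=bot.observe();R=s["ee_rot"];A.append(R.T@s["wrist_force"]);B.append(R.T@s["moment"])
print(np.mean(A,0),np.std(A,0),np.mean(B,0));st()
cv2.imwrite("pics/side14.png",p[:,:,::-1]);crop("pics/side14.png",180,120,300,220,6,"pics/s14.png")
```

```text
[-4.15759681  1.49414833  2.40547901] [0.41569427 0.48089694 0.30819825] [-0.34268239 -0.88647404 -0.01732698]
t 13.075 p [0.5775 0.1205 0.0926] yaw -0.744 zax [-0.0018  0.0002 -1.    ] F [-5.3329  1.4306 -2.5703] Ftool [-4.8879  2.5584  2.5801] M [ 0.2905  1.0216 -0.0105] w 0.023361896503040998 j [0.0919 0.225  0.0517 1.3993 0.0003 2.4071]
```

View pics/s14.png

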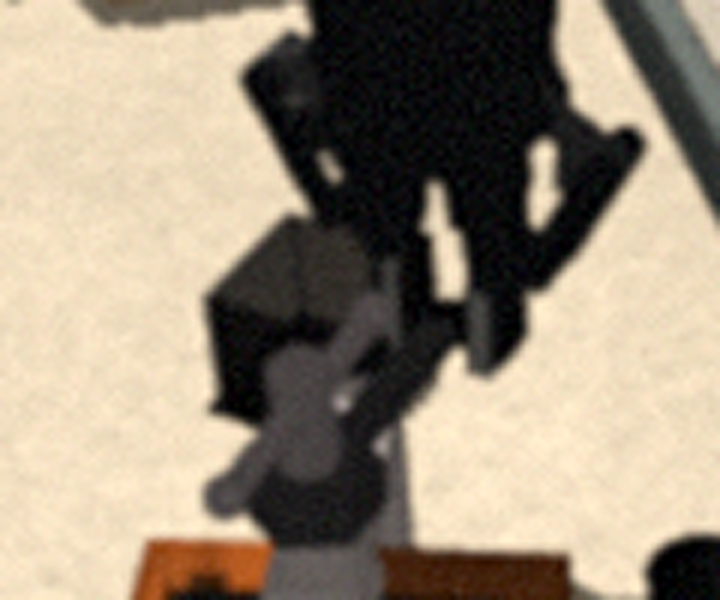

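Static push averages only 4.2–4.9 N at 87 mm, so I estimate 20–30 N on the washer. It needs a little more.

Emit:
step_arm --pt "0.0044 0.0001 0 0 0 0.05 0.27"

```text
clock: 13.2
tool_pos: [0.5803, 0.1178, 0.0926]
ee_rot: [[0.7, -0.714, -0.002], [-0.714, -0.7, 0.001], [-0.002, 0.001, -1.0]]
wrist_force: [-5.0, 2.9, -3.0]
grip_width: 0.023
```

```bash
python3 f.py
```

```text
13.2 Fx [-5.59058467  1.57456619] Mt [-0.4848958  -1.23409341 -0.04701319] ang 0.7647362042156338 p [0.58028315 0.11776112 0.09255191]
```

Emit:
step_arm --pt "0.0044 0.0001 0 0 0 0.05 0.27"

```text
clock: 13.32
tool_pos: [0.5831, 0.1147, 0.0924]
ee_rot: [[0.663, -0.748, -0.003], [-0.748, -0.663, 0.001], [-0.003, 0.002, -1.0]]
wrist_force: [-7.2, 2.7, -2.6]
grip_width: 0.023
```

```bash
python3 f.py
```

```text
13.325 Fx [-6.7700035   3.57085316] Mt [-0.59686311 -1.27690487 -0.08543568] ang 0.7163159543150805 p [0.58308783 0.11466357 0.09238128]
```

Push is 6.8 N at 87 mm (about 8.4 N at 70 mm): snug. Back off and lift.

Emit:
step_arm --pt "-0.0035 0 0 0 0 0 0.3" --pt "0 0 0 0 0 0 0.35" --pt "0 0 -0.03 0 0 0 0.35" --pt "0 0 -0.04 0 0 0 0.35" --pt "0 0 -0.04 0 0 0 0.35"

```text
clock: 13.95
tool_pos: [0.5834, 0.1163, 0.2053]
ee_rot: [[0.664, -0.748, 0.004], [-0.748, -0.664, -0.001], [0.003, -0.002, -1.0]]
wrist_force: [0.8, -0.1, -0.2]
grip_width: 0.03
```

Run:
```python
from h import *
st();plan([.40,-.30,.23],-.75,9)
```

```text
t 13.95 p [0.5834 0.1163 0.2053] yaw -0.845 zax [ 0.0038 -0.0006 -1.    ] F [ 0.7725 -0.118  -0.1934] Ftool [ 0.6005 -0.4988  0.1965] M [ 0.0379 -0.0525  0.0068] w 0.029971946178235263 j [ 0.0846  0.227   0.278   1.618  -0.001   2.5001]
[0.0211, 0.0459, -0.0028, -0.0003, -0.0003, -0.0105]
[0.0206, 0.0462, -0.0028, -0.0003, -0.0003, -0.0105]
[0.0201, 0.0464, -0.0028, -0.0003, -0.0003, -0.0105]
[0.0196, 0.0466, -0.0028, -0.0003, -0.0003, -0.0105]
[0.0191, 0.0468, -0.0028, -0.0003, -0.0003, -0.0105]
[0.0186, 0.047, -0.0028, -0.0003, -0.0003, -0.0105]
[0.0181, 0.0472, -0.0028, -0.0003, -0.0003, -0.0105]
[0.0176, 0.0474, -0.0028, -0.0003, -0.0003, -0.0105]
[0.0171, 0.0476, -0.0028, -0.0003, -0.0003, -0.0105]
```

Emit:
step_arm --pt "0.02 0.046 -0.004 0 0 0 0.35" --pt "0.02 0.046 -0.004 0 0 0 0.35" --pt "0.02 0.046 -0.004 0 0 0 0.35" --pt "0.02 0.046 -0.004 0 0 0 0.35" --pt "0.02 0.046 -0.004 0 0 0 0.35" --pt "0.02 0.046 -0.004 0 0 0 0.35" --pt "0.02 0.046 -0.004 0 0 0 0.35" --pt "0.02 0.046 -0.004 0 0 0 0.35" --pt "0.02 0.046 -0.004 0 0 0 0.35" --pt "0 0 0 0 0 0 0.35"

```text
clock: 15.2
tool_pos: [0.3913, -0.2968, 0.2404]
ee_rot: [[0.66, -0.752, 0.002], [-0.752, -0.66, -0.005], [0.005, 0.001, -1.0]]
wrist_force: [-0.2, 1.8, -0.3]
grip_width: 0.0299
```

Run:
```python
from h import *
st()
for n in("side","top"):
    p,d=bot.camera(n);cv2.imwrite(f"pics/{n}15.png",p[:,:,::-1])
crop("pics/top15.png",210,180,350,310,5.5,"pics/t15.png")
crop("pics/side15.png",170,145,320,315,3.5,"pics/s15.png")
```

```text
t 15.2 p [ 0.3913 -0.2968  0.2404] yaw -0.85 zax [ 0.0023 -0.0046 -1.    ] F [-0.1694  1.7653 -0.2698] Ftool [-1.4398 -1.0376  0.2613] M [ 0.0434 -0.0335  0.0001] w 0.029949187171767793 j [-0.7845 -0.0374  0.0643  1.6676 -0.0016  1.6367]
```

View pics/t15.png

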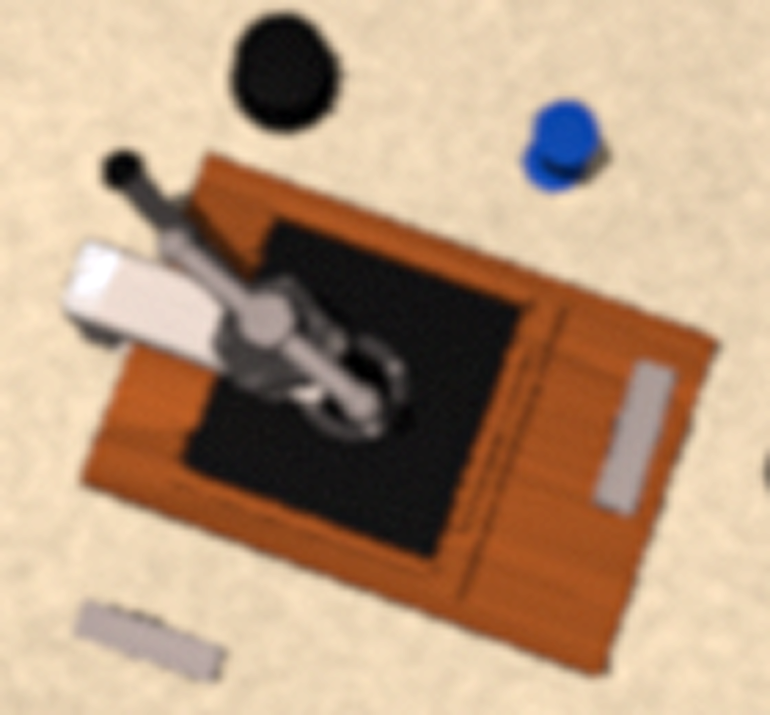

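View pics/s15.png

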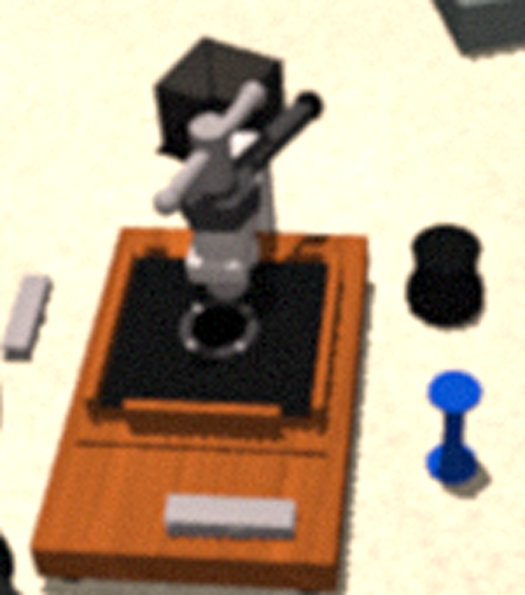

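Run:
```python
from h import *
f=lambda u,v:(210+u/5.5,180+v/5.5);g=lambda u,v:(170+u/3.5,145+v/3.5)
a=lambda l:np.arctan2(l[1]-.058,l[0]-.518)
print(a(back("top",*f(123,167),z=.119)),a(back("side",*g(311,104),z=.119)),"init",a(back("top",*f(152,148),z=.119)),a(back("side",*g(331,115),z=.119)))
b1=back("top",*f(362,404),z=.15);b2=back("top",*f(178,242),z=.15);print("bar",np.arctan2(*(b1-b2)[[1,0]]),(b1+b2)/2)
c1=back("side",*g(166,201),z=.15);c2=back("side",*g(254,94),z=.15);print("bar",np.arctan2(*(c1-c2)[[1,0]]),np.linalg.norm(c1-c2))
```

```text
0.7457064645158855 0.7266828114323322 init 0.5908439753508691 0.5525225323745877
bar -2.274678235191334 [0.51796888 0.05775885 0.15      ]
bar -2.262423640568194 0.09238560452256096
```

The lever rests at about 0.74 rad, against 0.57 at the start, and the bar at −2.27 rad, where I left it. Clips, loupe, spool and hood appear at the same pixels as in the first pictures, and the arm is clear. Hand in.

Run:
```python
from h import *
a=cv2.imread("pics/top0.png").astype(int);b=cv2.imread("pics/top15.png").astype(int)
d=np.abs(a-b).sum(2);print([ (n,int(d[y-10:y+10,x-10:x+10].mean())) for n,x,y in(("hood",181,231),("cass",357,265),("spool",312,206),("loupe",262,193),("clipA",325,259),("clipB",237,296))])
print(bot.sign_off())
```

```text
[('hood', 3), ('cass', 11), ('spool', 11), ('loupe', 5), ('clipA', 9), ('clipB', 14)]
the job is handed in; nothing more can be done
None
```

The job is done and handed in after about 15.3 s.

- **Slackening:** I turned the nut's lever about 1.04 rad anticlockwise, until the push was a steady slack 2.5 N.
- **Screw:** I turned the tommy bar about 1.03 rad clockwise. I felt the foot touch about 0.3 rad before I stopped, and the push rose from about 2.5 N to 5.5–6 N. That puts the foot about 1.2–1.3 mm past the touch, with an estimated 12 N on the board.
- **Tightening:** I tightened the nut about 0.39 rad past the washer contact I felt. The push was 6.8 N at 87 mm, about 8.4 N at 70 mm, or roughly 40 N on the washer.

**Last checks:** After release, the final pictures showed:
- The bar is where I left it, at −2.27 rad.
- The lever is at 0.74 rad.
- The gripper is clear, and the other items look unmoved.

**What disagreed:**
- **Fingertip height:** The cameras put the fingertips about 40 mm higher than the reported tool position implied. I set heights by the camera.
- **Lever angle:** The lever ended only about 0.17 rad short of its overtight start. At the stated rate of about 100 N per rad, that would mean about 60–90 N on the washer, above the 65 N limit in the worst case. The push I felt and the travel past contact both pointed to about 40 N, and I trusted those.

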